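# Take the stacked lids apart and put everything in its place

### The job

Take the stack apart: stand the herb mill upright in the middle of the white saucer and the wooden tamper upright in the middle of the cork mat, and close the glass bowl with the round green lid and the oblong glass box with the long green lid, each lid lying flat, centred and the long one lined up with its box. Set everything down without dropping it or tipping the mill or tamper over, and do not disturb the granite pestle and the steel cup.

Things in the scene. Friction and masses are not known exactly. Their poses are not given: they have to be found in the camera images.
- mill_mid (a point): small plastic herb mill, an upright cylinder 42 mm across and 75 mm tall, black foot, herb-green middle, orange cap. At the start it stands on the round lid, the top of the stack. The point is its centre, half-way up (37.5 mm above its underside); z along its axis, up.
- tamper_mid (a point): wooden tamper, 80 mm tall, standing upright on its foot: foot a disc 44 mm across and 22 mm high, above it a straight pale handle 32 mm across and 58 mm long. At the start it stands on the free end of the long lid, beside the round lid. The point is on its axis, 40 mm above its underside (so on the handle); z up.
- round_lid_mid (a point): light green round silicone lid, firm, a flat disc 66 mm across and 18 mm thick. At the start it lies on one end of the long lid, its centre about 32 mm from the long lid's centre, overhanging its long sides by 4 mm, and carries the mill. The point is its centre, half-way up (9 mm); z up.
- long_lid_mid (a point): dark green oblong silicone lid, firm, a flat slab 130 mm long (its x axis), 58 mm wide (its y axis) and 16 mm thick. At the start it lies on the steel surface at the bottom of the stack, turned any way, with the round lid on its +x end and the tamper on its -x end. The point is its centre, half-way up (8 mm); z up.
- saucer: flat white ceramic saucer, a plain disc 84 mm across and 8 mm high, fixed; the place of the mill. Origin at the centre of its underside, on the steel surface; its top is 8 mm above.
- cork_mat: round brown cork mat, a plain disc 84 mm across and 8 mm high, fixed; the place of the tamper. Origin at the centre of its underside, on the steel surface; its top is 8 mm above.
- glass_bowl: small clear glass bowl, open, rim 60 mm across outside, narrowing to 44 mm at the foot, 45 mm tall, wall 4 mm, fixed; the round lid lies flat on its rim. Origin at the centre of its underside; z up, rim 45 mm above.
- glass_box: clear glass herb box, open, oblong, 122 mm long (its x axis) by 52 mm wide (its y axis) outside, 45 mm tall, wall 4 mm, fixed; the long lid lies flat on its rim. Origin at the centre of its underside; z up, rim 45 mm above.
- pestle: grey granite pestle standing on its broad end, 46 mm across at the foot, 92 mm tall, loose; to be left alone. Origin at the centre of its underside.
- steel_cup: open stainless steel cup, 60 mm across, 70 mm tall, loose; to be left alone. Origin at the centre of its underside.
Not all that is in view belongs to the job. Of the things that look like the saucer, take the one that is farthest to the robot's right at the start.

How it is judged:
At the end, for the whole second after the job is handed in: Mill upright on the saucer, tamper upright on the cork mat, each within 15 mm of the middle; round lid flat on the bowl and long lid flat on the box, each within 10 mm of the middle, the long one lined up within 0.15 rad; heights within 4 mm, tilt under 0.08 rad; all at rest (horizontal distance between mill_mid and saucer below 0.015 m and z of mill_mid in the frame of saucer between 0.0415 and 0.0495 m and angle between each of mill_mid, tamper_mid, round_lid_mid, long_lid_mid's own z axis and vertical below 0.08 rad and linear speed of each of mill, tamper, round_lid, long_lid below 0.02 m/s and horizontal distance between tamper_mid and cork_mat below 0.015 m and z of tamper_mid in the frame of cork_mat between 0.044 and 0.052 m and horizontal distance between round_lid_mid and glass_bowl below 0.01 m and z of round_lid_mid in the frame of glass_bowl between 0.05 and 0.058 m and horizontal distance between long_lid_mid and glass_box below 0.01 m and z of long_lid_mid in the frame of glass_box between 0.049 and 0.057 m and angle between the x axis of long_lid_mid and the x axis of glass_box, either way round below 0.15 rad); the robot touches nothing.
It fails at once if the granite pestle is shifted more than 15 mm or tipped (distance of pestle from where it was at the start of the episode above 0.015 m or angle between pestle's own z axis and vertical above 0.3 rad).
It fails at once if the steel cup is shifted more than 15 mm or tipped (distance of steel_cup from where it was at the start of the episode above 0.015 m or angle between steel_cup's own z axis and vertical above 0.3 rad).
It fails at once if the mill or the tamper is tipped over (more than 40 degrees) (angle between any of mill_mid, tamper_mid's own z axis and vertical above 0.7 rad).
It fails at once if a thing is dropped (falls freely by more than about 25 mm) ((linear speed of mill above 0.7 m/s and contact force between the fingers and mill below 0.05 N) or (linear speed of tamper above 0.7 m/s and contact force between the fingers and tamper below 0.05 N) or (linear speed of round_lid above 0.7 m/s and contact force between the fingers and round_lid below 0.05 N) or (linear speed of long_lid above 0.7 m/s and contact force between the fingers and long_lid below 0.05 N)).
It also fails if it takes over 99 s, if anything falls off the work surface, if the arm or the gripper's body presses on something with over 40 N, if the wrist force passes 120 N, or if a joint passes its speed limit or range.

### The arm

A 7-joint arm with a two-finger parallel gripper is mounted at the origin on the work surface. World frame = base frame: x ahead of the robot, y to its left, z up, the work surface at z = 0. Lengths are in m, angles in rad, forces in N, time in s.
With the tool pointing down it reaches from about 0.425 to 0.95 m from the base axis. Payload 4.7 kg.
Tool frame: the origin (TCP) lies between the finger pads; the fingertips stand 25 mm ahead of it and the grasp point (between the pads) lies 6 mm ahead of it; x points along the fingers, z is the direction in which the jaws open and shut, and the axes are right-handed (so a half turn about x gives the same grasp; the last joint's range is limited). The gripper opens to 85 mm and grips with 20 to 120 N. Pads are 22 mm wide; open, the fingers measure 114 mm over their backs; the gripper's body (76 mm by 85 mm) begins 54 mm behind the grasp point. The pads swing forward as they close: fully open they stand 13 mm farther back than shut.
Start: joints at [1.253, 0.469, -0.049, 1.532, 0.024, 1.141, -0.082], TCP at [0.192, -0.647, 0.256] pointing down, gripper open.
Joint ranges: [-2.59, 2.59], [-0.33, 1.99], [-1.39, 1.29], [0.1, 2.45], [-1.04, 4.18], [0.21, 1.99], [-2.66, 2.66]. Speed limits (rad/s): [2.57, 2.57, 3.14, 3.14, 3.14, 3.14, 3.14].

### API

Orientations are given as a 3x3 rotation matrix whose columns are the frame's x, y, z axes.
In Python, from rig import * gives the robot as it stands. Calls block until the motion is done:
- movep(position, orientation): joint-space move of the TCP to a pose.
- move_l(position, attitude=None, feed=0.15, until_force=None): straight line of the TCP; attitude=None keeps the orientation; feed is the mean speed in m/s. With until_force (N) it stops when the force on the tool has changed by that much, and returns True; else False.
- move_joints(angles): joint-space move.
- command_gripper(opening, newtons=None): finger opening in m; newtons is the grip in N (None keeps the last); returns when the fingers have stopped.
- sleep(seconds).
- inverse_kinematics(position, orientation): joint angles nearest the present ones, or None.
- sense(): the state.
- camera(name): name is "side" or "top"; returns (picture, depth): 384x512x3 uint8, red, green, blue; 384x512 float32, m along the optical axis (not along the pixel's ray), 0 where there is no reading.
- camera_params(name): a dict with "K" (3x3 intrinsics, pixels), "position" and "rotation" of the camera in the world. Camera axes: x right, y down, z forward; pixel columns grow to the right and rows downward; lengths in m; the calibration is good to about 2 mm. A picture is of the moment at which its call begins. camera_params takes no time and is no camera call.
A pose or a line that the arm cannot do raises Unreachable and nothing moves.
- finish_job(): hands the job in, once; it reports no verdict.
The state is a dict: "time_s": time; "joint_pos": joint angles; "qd": joint speeds; "joint_efforts": joint torques, N m; "position": TCP position; "tcp_rot": TCP orientation; "wrist_force": force on the tool from outside, world axes, zero at the start; "ft_torque": the same for the moment, N m; "finger_gap": finger opening in m.
Only numpy, scipy, OpenCV 4.12 (cv2) and the standard library are available. Lean on these libraries where they do the work, as an engineer would, in place of code of your own. Each camera call takes 0.05 s, during which the arm holds its last target. There are 200 camera calls.

## Working session

There is one attempt and no reset: what is moved stays moved. The work goes in short steps, each a Python script; the robot and the scene stay as the last script left them, time stands still between calls to the robot, and variables do not carry over. Pictures are saved under pics/ and viewed, about 12 in all and at most 16, crops included, and the job is handed in when it is done.

```bash
ls; mkdir -p pics; python3 - <<'E'
from rig import *
import cv2,numpy as np
for n in("top","side"):
    p,d=camera(n); cv2.imwrite(f"pics/{n}0.png",p[:,:,::-1]); np.savez(f"{n}0.npz",p=p,d=d)
    c=camera_params(n); print(n,c["K"],c["position"],c["rotation"])
s=sense();print(s["tcp_rot"],s["time_s"])
E
```

```text
pics
top [[409.73657761   0.         262.44909905]
 [  0.         409.73657761 194.45934554]
 [  0.           0.           1.        ]] [0.38100031 0.05349996 1.14555522] [[-0.00414744 -0.98943694  0.14490459]
 [-0.99989653  0.00210732 -0.01422968]
 [ 0.01377401 -0.14494862 -0.9893433 ]]
side [[494.83841766   0.         253.27049479]
 [  0.         494.83841766 196.18023993]
 [  0.           0.           1.        ]] [0.06386533 0.73887588 0.73615913] [[-0.83899004 -0.32215774  0.43853175]
 [-0.54391085  0.52023103 -0.65842286]
 [-0.0160218  -0.7909324  -0.61169374]]
[[-5.64720874e-04  9.58581130e-01  2.84819063e-01]
 [ 1.72247708e-03  2.84819618e-01 -9.58579584e-01]
 [-9.99998357e-01 -5.07355929e-05 -1.81197761e-03]] 0.1
```

View pics/top0.png

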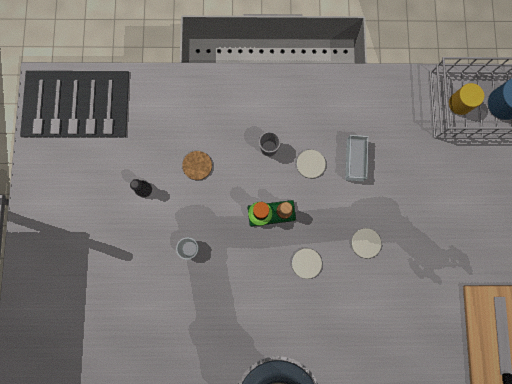

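View pics/side0.png

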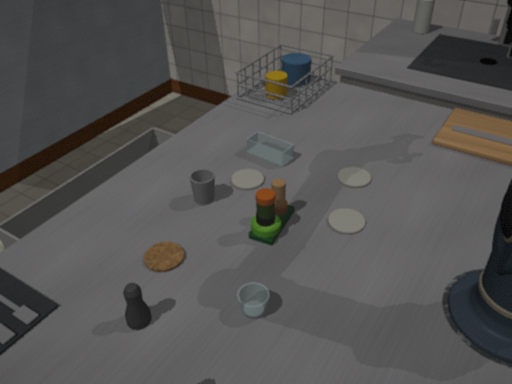

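```bash
cat > m.py <<'E'
import cv2,numpy as np
from rig import *
def ray(c,u,v,z):
    d=c["rotation"]@np.linalg.solve(c["K"],[u,v,1.]); p=np.array(c["position"]); return p+d*(z-p[2])/d[2]
def tri(uv_t,uv_s):
    A=np.zeros((3,3));b=np.zeros(3);L=[]
    for n,(u,v) in(("top",uv_t),("side",uv_s)):
        c=camera_params(n);d=c["rotation"]@np.linalg.solve(c["K"],[u,v,1.]);d/=np.linalg.norm(d)
        P=np.eye(3)-np.outer(d,d);A+=P;b+=P@c["position"];L.append((P,c["position"]))
    x=np.linalg.solve(A,b);return x,max(np.linalg.norm(P@(x-q)) for P,q in L)
E
python3 - <<'E'
from m import *
t=np.load("top0.npz");s=np.load("side0.npz")
def crop(p,u,v,w=32,h=32,k=4): return cv2.resize(p[v-h:v+h,u-w:u+w,::-1],None,fx=k,fy=k,interpolation=cv2.INTER_CUBIC)
a=np.hstack([crop(t["p"],u,v) for u,v in((272,213),(187,248),(358,157))])
b=np.hstack([crop(s["p"],u,v) for u,v in((270,215),(254,300),(270,148))])
cv2.imwrite("pics/crops.png",np.vstack([a,b]))
T,S=camera_params("top"),camera_params("side")
for n,D,C,w in(("top",t,T,[("sauc",(366,243)),("cork",(197,166)),("decoy",(311,163)),("decoy2",(307,263))]),("side",s,S,[("sauc",(346,221)),("sauc?",(354,177)),("cork",(164,256))])):
    hsv=cv2.cvtColor(D["p"],cv2.COLOR_RGB2HSV)
    for k,(u,v) in w:
        c0=hsv[v-3:v+4,u-3:u+4].reshape(-1,3).mean(0)
        m=((hsv[:,:,1]>80)&(hsv[:,:,0]<25) if k=="cork" else (hsv[:,:,2]>c0[2]-22)&(abs(hsv[:,:,0].astype(int)-c0[0])<25)).astype(np.uint8)
        _,l,st,ce=cv2.connectedComponentsWithStats(m)
        i=l[v,u]; e=cv2.fitEllipse(max(cv2.findContours((l==i).astype(np.uint8),0,1)[0],key=len))
        z=C["rotation"][2]; d=D["d"][v,u]; q=np.linalg.solve(C["K"],[u,v,1.])*d
        print(n,k,c0.round(),st[i],ce[i].round(1),np.round(e[0],1),np.round(e[1],1),ray(C,*e[0],.008).round(4),"depth pt",(C["rotation"]@q+C["position"]).round(4))
E
```

```text
top sauc [ 24.  24. 173.] [352 229  29  29 654] [365.9 242.9] [366.  242.8] [27.4 28.9] [ 0.4116 -0.2488  0.008 ] depth pt [ 0.4111 -0.248   0.0115]
top cork [ 15. 129. 137.] [183 151  29  29 669] [196.9 165. ] [196.9 165. ] [28.1 28.5] [0.6323 0.2224 0.008 ] depth pt [0.6289 0.2217 0.0099]
top decoy [ 23.  25. 176.] [297 150  28  28 618] [310.5 163.2] [310.5 163.2] [26.7 27.6] [ 0.6371 -0.0999  0.008 ] depth pt [ 0.6377 -0.1012  0.0083]
top decoy2 [ 24.  24. 177.] [292 249  30  29 682] [306.4 263. ] [306.4 263. ] [28.3 28.9] [ 0.3572 -0.0826  0.008 ] depth pt [ 0.3573 -0.0847  0.0045]
side sauc [ 27.  20. 126.] [328 207  37  26 735] [346.3 219.6] [346.2 219.6] [24.1 36.6] [ 0.3604 -0.0828  0.008 ] depth pt [ 0.3581 -0.0758  0.0101]
side sauc? [ 28.  19. 125.] [338 167  33  19 512] [354.1 176. ] [354.1 176. ] [18.3 33. ] [ 0.4146 -0.2488  0.008 ] depth pt [ 0.4123 -0.2424  0.0097]
side cork [ 16. 129. 105.] [144 242  40  30 925] [163.6 256.3] [163.5 256.4] [28.  39.8] [0.6335 0.226  0.008 ] depth pt [0.6337 0.2244 0.0076]
```

View pics/crops.png

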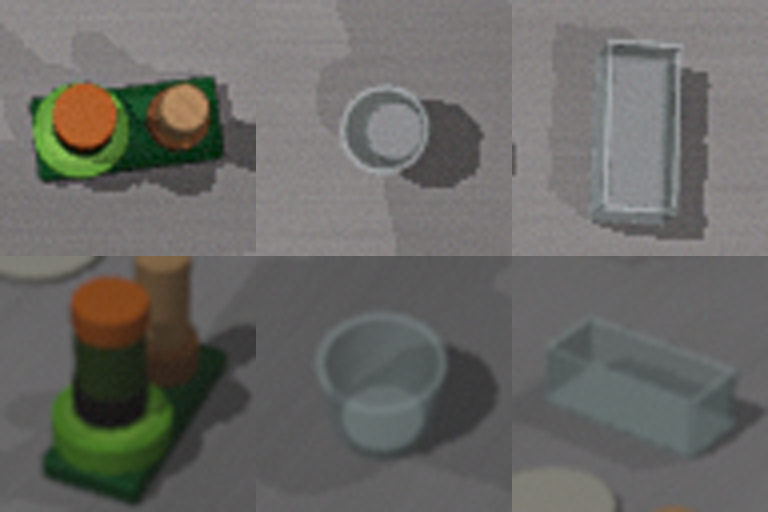

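```bash
python3 - <<'E'
from m import *
t=np.load("top0.npz");s=np.load("side0.npz")
T,S=camera_params("top"),camera_params("side")
def big(m,box):
    w=np.zeros_like(m,np.uint8);x0,y0,x1,y1=box;w[y0:y1,x0:x1]=m[y0:y1,x0:x1]
    return max(cv2.findContours(w,0,1)[0],key=cv2.contourArea)
R={}
for n,D,bx in(("top",t,(240,190,305,240)),("side",s,(240,175,305,250))):
    h,sa,v=[a.astype(int) for a in cv2.split(cv2.cvtColor(D["p"],cv2.COLOR_RGB2HSV))]
    print(n,"tamper px",[(h[r,c],sa[r,c],v[r,c]) for r,c in([(208,286),(212,284)] if n=="top" else [(184,279),(195,279)])])
    for k,m in(("cap",(h<12)&(sa>165)),("tan",(h<20)&(sa>60)&(sa<=165)&(v>60)),("lime",(h>38)&(h<62)&(sa>120)&(v>80)),("dark",(h>55)&(h<90)&(sa>90)&(v<95))):
        c=big(m,bx); R[n,k]=c; e=cv2.minEnclosingCircle(c);r=cv2.minAreaRect(c)
        print(n,k,cv2.contourArea(c),cv2.boundingRect(c),np.round(e[0],1),round(e[1],1),"rect",cv2.boxPoints(r).round(1).tolist())
c=cv2.boxPoints(cv2.minAreaRect(R["top","dark"]))
W=np.array([ray(T,*p,.016) for p in c]);print("longlid",W.round(4),W.mean(0),np.linalg.norm(W[1]-W[0]),np.linalg.norm(W[2]-W[1]))
# depth view: local top heights
def pt(D,C,u,v): 
    d=np.median(D["d"][v-1:v+2,u-1:u+2]); return (C["rotation"]@(np.linalg.solve(C["K"],[u,v,1.])*d)+C["position"]).round(4)
for k,u,v in(("mill",261,210),("tamper",286,208),("lid",275,205),("lime",252,220),("bowl rim",187,238),("box rim",340,157)): print(k,pt(t,T,u,v))
# glass, hand-read pixels from crops
def T4(x,y,u,v,px,py): return (u-32+(x-px)/4-.4, v-32+(y-py)/4-.4)
print("bowl",tri(T4(386,130,187,248,256,0),T4(382,362,254,300,256,256)), ray(T,*T4(386,130,187,248,256,0),.045),ray(S,*T4(382,362,254,300,256,256),.045))
tc=[(606,42),(681,45),(674,214),(598,211)]; sc=[(735,373),(690,405),(549,348),(593,320)]
# top: upper-left=far x,+y ; side labels matched by world position below
for p in tc: q=T4(*p,358,157,512,0); print("T",np.round(q,1),ray(T,*q,.045).round(4))
for p in sc: q=T4(*p,270,148,512,256); print("S",np.round(q,1),ray(S,*q,.045).round(4))
big1=lambda p,u,v,w,h,k:cv2.resize(p[v-h:v+h,u-w:u+w,::-1],None,fx=k,fy=k,interpolation=cv2.INTER_NEAREST)
cv2.imwrite("pics/box.png",np.hstack([big1(t["p"],358,157,20,32,10),big1(s["p"],270,148,32,32,6) if 0 else cv2.resize(big1(s["p"],270,148,30,32,6),(400,640))]))
E
```

```text
top tamper px [(np.int64(15), np.int64(117), np.int64(176)), (np.int64(15), np.int64(113), np.int64(167))]
top cap 26.5 (254, 204, 15, 14) [261.  210.5] 7.6 rect [[252.6999969482422, 212.0], [264.6000061035156, 203.10000610351562], [271.29998779296875, 212.0], [259.3999938964844, 220.89999389648438]]
top tan 162.5 (277, 202, 15, 16) [284.1 209.6] 8.1 rect [[277.0, 202.0], [291.0, 202.0], [291.0, 217.0], [277.0, 217.0]]
top lime 161.0 (248, 203, 24, 23) [259.7 212.8] 12.2 rect [[246.89999389648438, 224.0], [248.60000610351562, 202.5], [272.0, 204.3000030517578], [270.29998779296875, 225.8000030517578]]
top dark 183.0 (267, 201, 29, 23) [280.4 212.4] 16.3 rect [[265.79998779296875, 203.10000610351562], [293.1000061035156, 200.10000610351562], [295.3999938964844, 220.39999389648438], [268.0, 223.39999389648438]]
side tamper px [(np.int64(16), np.int64(112), np.int64(125)), (np.int64(15), np.int64(115), np.int64(82))]
side cap 30.0 (257, 196, 18, 9) [265.5 198. ] 8.7 rect [[256.79998779296875, 198.0], [274.0, 196.0], [274.8999938964844, 203.3000030517578], [257.6000061035156, 205.3000030
[... 771 characters left out ...]
811323 0.05687513146469519
mill [0.4929 0.0424 0.1089]
tamper [ 0.4992 -0.0221  0.0968]
lid [0.5168 0.0025 0.0158]
lime [0.4738 0.0662 0.0339]
bowl rim [0.4254 0.2397 0.0428]
box rim [ 0.6574 -0.1865 -0.0015]
bowl (array([0.39978537, 0.23908717, 0.04551131]), np.float64(0.0013914660514080346)) [0.39856733 0.23850259 0.045     ] [0.40132196 0.23927351 0.045     ]
T [349.1 135.1] [ 0.7086 -0.2041  0.045 ]
T [367.8 135.8] [ 0.7064 -0.2564  0.045 ]
T [366.1 178.1] [ 0.5869 -0.2466  0.045 ]
T [347.1 177.4] [ 0.5891 -0.1945  0.045 ]
S [293.4 144.8] [ 0.5898 -0.2458  0.045 ]
S [282.1 152.8] [ 0.5954 -0.1969  0.045 ]
S [246.8 138.6] [ 0.7117 -0.2083  0.045 ]
S [257.8 131.6] [ 0.7064 -0.255   0.045 ]
```

```bash
python3 -c "
import cv2;i=cv2.imread('pics/box.png');cv2.imwrite('pics/box2.png',cv2.resize(i,(740,592)))"
```

```text
(no output)
```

View pics/box2.png

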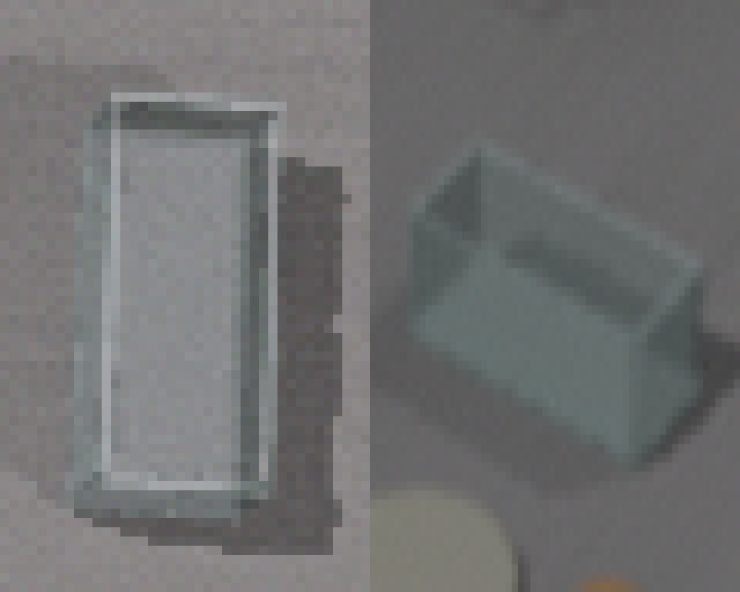

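```bash
cat >> m.py <<'E'
def att(th):  # jaw axis at yaw th, tool down
    x=np.array([0,0,-1.]);z=np.array([np.cos(th),np.sin(th),0]);return np.column_stack([x,np.cross(z,x),z])
AX=np.arctan2(.994,-.108)      # long lid +x yaw
BX=-.083                       # box +x yaw
HI=.25
SAU,CORK,BOWL,BOX=[np.array(a) for a in((.413,-.249),(.633,.224),(.400,.239),(.649,-.226))]
def pick(xy,z,A,op,close,N,first=False):
    if first: movep([*xy,HI],A)
    else: move_l([*xy,HI],A,feed=.3)
    command_gripper(op); move_l([*xy,z],A,feed=.12)
    command_gripper(close,N); s=sense(); print("gap",s["finger_gap"],"tcp",np.round(s["position"],4)); 
    move_l([*xy,HI],feed=.12); print("lifted gap",sense()["finger_gap"],sense()["time_s"])
def place(xy,z,A,op,force=4):
    move_l([*xy,HI],A,feed=.25); move_l([*xy,z+.02],feed=.15); sleep(.2)
    hit=move_l([*xy,z-.004],feed=.02,until_force=force); s=sense()
    print("hit",hit,"z",s["position"][2],"expected",z); sleep(.2)
    command_gripper(op); sleep(.2); move_l([*s["position"][:2],HI],feed=.15); print("t",sense()["time_s"])
E
python3 - <<'E'
from m import *
T,S=camera_params("top"),camera_params("side")
print("mill T",ray(T,261.,210.5,.109),"tamper T",ray(T,286.3,207.4,.096),"lime T",ray(T,259.7,213.3,.034))
print("mill S",ray(S,265.5,196.5,.109)) 
for th in(AX-np.pi/2,AX+np.pi/2):
    print(th,[(inverse_kinematics([*p,z],att(a)) is not None) for p,a in(((.493,.043),th),((.5,-.023),th),((.495,.014),th),(SAU,th),(CORK,th),(BOWL,th),(BOX,th-AX+BX),(BOX,th-AX+BX+np.pi)) for z in(.25,.03)])
E
```

```text
mill T [0.49161168 0.04244666 0.109     ] tamper T [ 0.50085918 -0.02297988  0.096     ] lime T [0.49196133 0.04521542 0.034     ]
mill S [0.4913779  0.05138816 0.109     ]
0.10822736070312522 [True, True, True, True, True, True, True, True, True, True, True, True, True, True, True, True]
3.2498200142929186 [True, True, True, True, True, True, True, True, True, True, True, True, True, True, True, True]
```

```bash
python3 - <<'E'
from m import *
print(tri((261,210.5),(265.4,192.6)))
m=tri((261,210.5),(265.4,192.6))[0][:2]
A=att(AX-np.pi/2)
pick(m,.085,A,.064,.03,35,first=True)
place(SAU,.085-.034+.008,A,.064)
p,d=camera("top"); cv2.imwrite("pics/top1.png",p[:,:,::-1]); np.savez("top1.npz",p=p,d=d)
p,d=camera("side"); cv2.imwrite("pics/side1.png",p[:,:,::-1]); np.savez("side1.npz",p=p,d=d)
t=cv2.imread("pics/top1.png")[140:300,160:420];s=cv2.imread("pics/side1.png")[130:290,150:410]
cv2.imwrite("pics/v1.png",cv2.resize(np.vstack([t,s]),None,fx=1.8,fy=1.8))
E
```

```text
(array([0.49344276, 0.04367176, 0.11296404]), np.float64(0.0025354726941597457))
gap 0.04084222858473376 tcp [0.4943 0.0438 0.0858]
lifted gap 0.04144265180110048 6.4833
hit True z 0.05977163910164366 expected 0.059000000000000004
t 12.4167
```

View pics/v1.png

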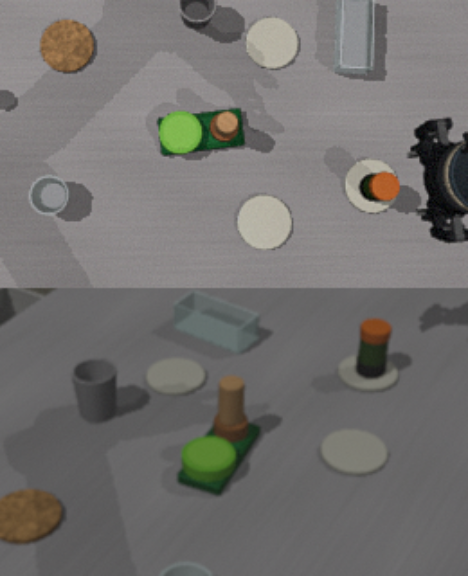

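```bash
python3 - <<'E'
from m import *
T=camera_params("top");S=camera_params("side")
p=np.load("top1.npz")["p"];ps=np.load("side1.npz")["p"]
def hs(p): return [a.astype(int) for a in cv2.split(cv2.cvtColor(p,cv2.COLOR_RGB2HSV))]
def big(m,b):
    w=np.zeros(m.shape,np.uint8);w[b[1]:b[3],b[0]:b[2]]=m[b[1]:b[3],b[0]:b[2]];return max(cv2.findContours(w,0,1)[0],key=cv2.contourArea)
h,s,v=hs(p);st=(240,190,305,240)
c=big((h>38)&(h<57)&(s>120)&(v>120),st);e=cv2.fitEllipse(c);print("round T",e,ray(T,*e[0],.034))
c=big((h>38)&(h<90)&(s>90),st);r=cv2.boxPoints(cv2.minAreaRect(c));W=np.array([ray(T,*q,.016) for q in r]);print("long T",W.mean(0),W[1]-W[0],W[2]-W[1])
c=big((h<20)&(s>60)&(v>140),st);e=cv2.minEnclosingCircle(c);print("tamper top T",e,ray(T,*e[0],.096))
c=big((h<12)&(s>150)&(v>100),(352,225,400,260));e=cv2.minEnclosingCircle(c);print("mill T",e,ray(T,*e[0],.083))
h,s,v=hs(ps)
c=big((h>38)&(h<57)&(s>120)&(v>95),(240,175,305,250));e=cv2.fitEllipse(c);print("round S",e,ray(S,*e[0],.034))
A=att(AX-np.pi/2); t=np.array([.5015,-.0232])
pick(t,.072,A,.056,.02,35)
place(CORK,.064,A,.056)
for n in("top","side"):
    p,d=camera(n); cv2.imwrite(f"pics/{n}2.png",p[:,:,::-1]); np.savez(f"{n}2.npz",p=p,d=d)
t=cv2.imread("pics/top2.png")[120:270,120:310];s=cv2.imread("pics/side2.png")[160:310,120:310]
cv2.imwrite("pics/v2.png",cv2.resize(np.vstack([t,s]),None,fx=1.9,fy=1.9))
E
```

```text
round T ((259.7520446777344, 213.08096313476562), (22.406782150268555, 22.942087173461914), 63.937618255615234) [0.49255985 0.04507177 0.034     ]
long T [0.49523511 0.01274332 0.016     ] [ 0.00698235 -0.13023366  0.        ] [-0.06495251 -0.00258359  0.        ]
tamper top T ((285.5, 207.5), 5.700977325439453) [ 0.50060504 -0.02091146  0.096     ]
mill T ((373.68182373046875, 243.0), 7.909316539764404) [ 0.40914589 -0.24894108  0.083     ]
round S ((265.3414001464844, 221.9286651611328), (18.958044052124023, 29.059856414794922), 85.8403091430664) [0.49522026 0.04598103 0.034     ]
gap 0.03110130143283408 tcp [ 0.5021 -0.0232  0.0726]
lifted gap 0.031079499294891098 17.325
hit True z 0.06470885449843453 expected 0.064
t 23.1
```

View pics/v2.png

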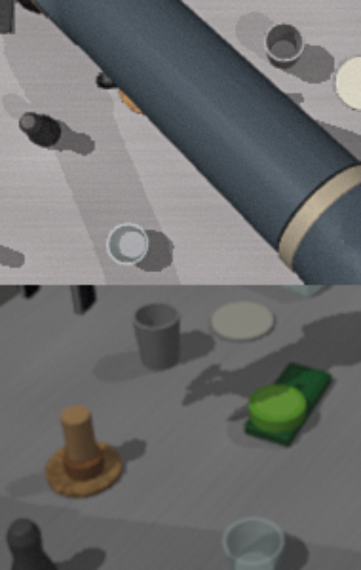

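```bash
python3 - <<'E'
from m import *
A=att(AX-np.pi/2)
pick(np.array([.494,.0455]),.032,A,.083,.05,35)
place(BOWL,.061,A,.083)
for n in("top","side"):
    p,d=camera(n); cv2.imwrite(f"pics/{n}3.png",p[:,:,::-1]); np.savez(f"{n}3.npz",p=p,d=d)
t=cv2.imread("pics/top3.png")[120:290,120:310];s=cv2.imread("pics/side3.png")[160:330,120:310]
cv2.imwrite("pics/v3.png",cv2.resize(np.hstack([t,s]),None,fx=2,fy=2))
E
```

```text
gap 0.06437746802106768 tcp [0.4945 0.0455 0.0328]
lifted gap 0.06471847893384852 28.725
hit True z 0.062142673957166175 expected 0.061
t 34.2333
```

View pics/v3.png

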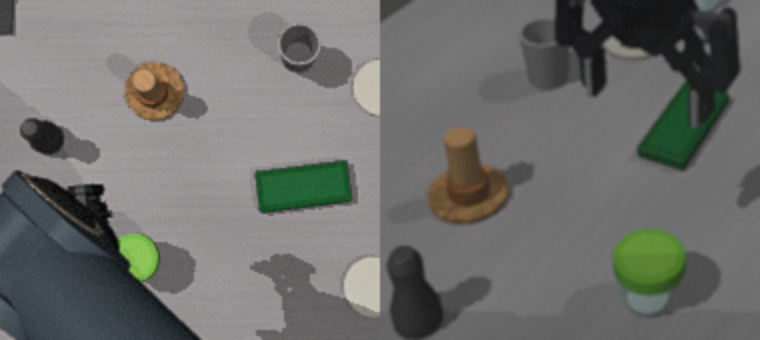

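```bash
python3 - <<'E'
from m import *
T=camera_params("top");S=camera_params("side");W=[]
for n,C in(("top",T),("side",S)):
    p=np.load(n+"3.npz")["p"];h,s,v=[a.astype(int) for a in cv2.split(cv2.cvtColor(p,cv2.COLOR_RGB2HSV))]
    m=((h>58)&(h<90)&(s>90)).astype(np.uint8);m[:190]=0;m[250:]=0;m[:,:240]=0;m[:,310:]=0
    c=max(cv2.findContours(m,0,1)[0],key=cv2.contourArea)
    if n=="top":
        w=np.array([ray(C,*q,.016)[:2] for q in c[:,0].astype(float)])*1000
        r=cv2.minAreaRect(w.astype(np.float32));print(r);mm=cv2.boundingRect(c);print(mm)
        cen=np.array(r[0])/1000
        M=cv2.moments(m,True);print("moment ctr",ray(C,M["m10"]/M["m00"],M["m01"]/M["m00"],.016))
        b=cv2.boxPoints(r);e=max((b[1]-b[0],b[2]-b[1]),key=np.linalg.norm);a=np.arctan2(e[1],e[0]);a=a if a>0 else a+np.pi
        f=cv2.fitLine(w.astype(np.float32),2,0,.01,.01).ravel();print("yaw",a,"PCA",np.arctan2(f[1],f[0])%np.pi,"AX",AX)
cen=cen+[.0015,0];a=(a+AX+np.arctan2(f[1],f[0])%np.pi)/3;print(cen,a)
A=att(a-np.pi/2)
move_l([*sense()["position"][:2],.25]);move_l([*cen,.25],A,feed=.3);command_gripper(.070)
move_l([*cen,.04],feed=.15);sleep(.2)
hit=move_l([*cen,.020],feed=.02,until_force=5);z=sense()["position"][2];print("hit",hit,z)
if hit: z+=.003; move_l([*cen,z],feed=.03)
command_gripper(.045,45);s=sense();print("gap",s["finger_gap"],s["position"])
move_l([*cen,.25],feed=.12);s=sense();print(s["finger_gap"],s["time_s"])
open("zl","w").write(f"{z} {a}")
p,d=camera("side"); cv2.imwrite("pics/v4.png",cv2.resize(p[80:280,150:400,::-1],None,fx=2,fy=2))
E
```

```text
((495.38134765625, 12.871383666992188), (56.59234619140625, 127.68075561523438), 7.03500509262085)
(248, 200, 48, 26)
moment ctr [0.49520238 0.01288103 0.016     ]
yaw 1.6935805 PCA 1.6995243 AX 1.6790236874980218
[0.49688135 0.01287138] 1.690709493046419
hit False 0.020089064666496716
gap 0.05674259495792668 [0.49769413 0.013002   0.0207826 ]
0.056863260546608146 41.0667
```

View pics/v4.png

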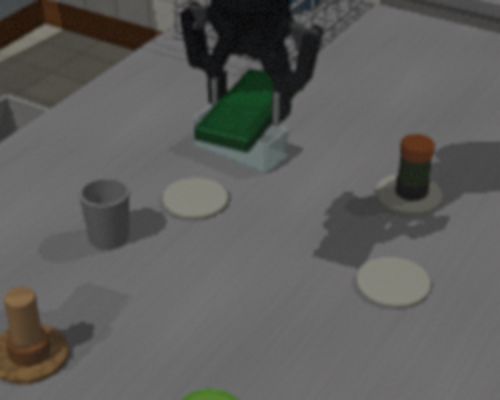

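```bash
python3 - <<'E'
from m import *
A=att(BX+np.pi/2)
place(BOX,.0658,A,.075)
move_l([.50,.0,.30],feed=.3)
move_joints([1.253,.469,-.049,1.532,.024,1.141,-.082]); print(sense()["time_s"])
T,S=camera_params("top"),camera_params("side")
I={}
for n in("top","side"):
    p,d=camera(n); np.savez(f"{n}5.npz",p=p,d=d); I[n]=p
    C=camera_params(n);h,s,v=[a.astype(int) for a in cv2.split(cv2.cvtColor(p,cv2.COLOR_RGB2HSV))]
    for k,m,z in(("lime",(h>38)&(h<57)&(s>120)&(v>(120 if n=="top" else 95)),.063),("dark",(h>58)&(h<90)&(s>90),.061)):
        m=m.astype(np.uint8);
        if k=="dark": m[:, :300 if n=="top" else 220]=0; m[:100]=0; m[200:]=0; m[:,420:]=0
        c=max(cv2.findContours(m,0,1)[0],key=cv2.contourArea);w=np.array([ray(C,*q,z)[:2] for q in c[:,0].astype(float)],np.float32)*1000
        print(n,k,cv2.boundingRect(c),np.round(cv2.fitEllipse(w) if 0 else cv2.minAreaRect(w)[0],1),cv2.minAreaRect(w)[1:])
cv2.imwrite("pics/v5.png",cv2.resize(np.vstack([I["top"][110:290,110:430,::-1],I["side"][100:340,90:410,::-1]]),None,fx=1.4,fy=1.4,interpolation=cv2.INTER_CUBIC))
E
```

```text
hit True z 0.06573278797043543 expected 0.0658
t 47.1083
50.7167
top lime (174, 237, 25, 25) [396.7 238.9] ((61.50457000732422, 61.6654167175293), 45.55393981933594)
top dark (348, 134, 23, 47) [ 643.  -225.5] ((58.53810501098633, 128.98956298828125), 86.15151977539062)
side lime (237, 275, 36, 27) [398.7 238.3] ((63.144309997558594, 61.52891159057617), 32.17588424682617)
side dark (247, 127, 50, 26) [ 643.5 -218.3] ((67.98970031738281, 131.81231689453125), 85.81641387939453)
```

View pics/v5.png

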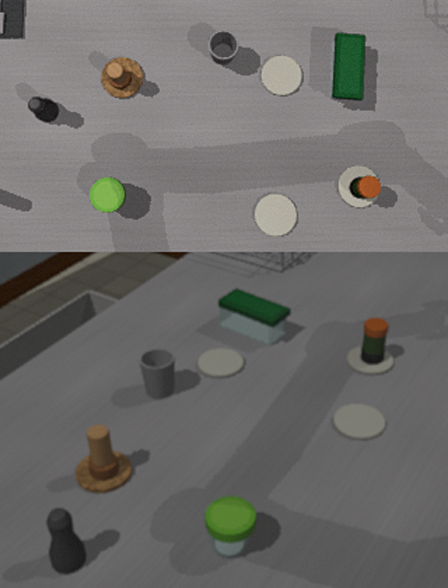

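```bash
python3 - <<'E'
from m import *
T=camera_params("top");p=np.load("top5.npz")["p"].astype(float);g=p[:,:,1]-p[:,:,0]
def prof(c0,c1,r0,r1):
    q=g[r0:r1,c0:c1].mean(1);return q
q=prof(353,366,125,190);print(np.round(q).astype(int).tolist())
h=q[15:45].mean()/2;i=np.where(q>h)[0];a,b=i[0],i[-1]
ra=125+a-(q[a]-h)/(q[a]-q[a-1]); rb=125+b+(q[b]-h)/(q[b]-q[b+1])
print("rows",ra,rb)
u=359.5
print("far edge(top z.061)",ray(T,u,ra,.061)," near: z.061",ray(T,u,rb,.061)," z.045",ray(T,u,rb,.045))
p0=np.load("top0.npz")["p"].astype(float).mean(2)
q=p0[125:190,353:364].mean(1);print("box rows",list(zip(range(125,190),np.round(q).astype(int).tolist())))
E
```

```text
[-4, -4, -4, -4, -4, -3, -4, -6, -2, 36, 56, 56, 59, 59, 60, 59, 60, 60, 58, 60, 58, 60, 58, 60, 60, 58, 58, 58, 60, 58, 60, 59, 59, 60, 59, 60, 60, 58, 59, 60, 59, 60, 59, 59, 60, 59, 60, 59, 59, 60, 59, 59, 53, 54, 50, 18, 0, -5, -3, -3, -4, -3, -3, -4, -4]
rows 133.82498302783435 179.62544283413848
far edge(top z.061) [ 0.70743905 -0.22913058  0.061     ]  near: z.061 [ 0.5797513  -0.22420133  0.061     ]  z.045 [ 0.58268339 -0.22829815  0.045     ]
box rows [(125, 135), (126, 135), (127, 132), (128, 135), (129, 132), (130, 133), (131, 130), (132, 128), (133, 126), (134, 129), (135, 152), (136, 118), (137, 90), (138, 88), (139, 112), (140, 132), (141, 140), (142, 141), (143, 138), (144, 138), (145, 139), (146, 139), (147, 138), (148, 139), (149, 138), (150, 139), (151, 139), (152, 140), (153, 139), (154, 138), (155, 138), (156, 139), (157, 138), (158, 138), (159, 138), (160, 138), (161, 139), (162, 139), (163, 139), (164, 138), (165, 138), (166, 138), (167, 138), (168, 139), (169, 139), (170, 139), (171, 138), (172, 139), (173, 139), (174, 140), (175, 136), (176, 140), (177, 161), (178, 116), (179, 111), (180, 112), (181, 92), (182, 89), (183, 97), (184, 129), (185, 137), (186, 135), (187, 135), (188, 134), (189, 137)]
```

```bash
python3 - <<'E'
from m import *
p=np.load("side5.npz")["p"][120:168,240:304,::-1]; cv2.imwrite("pics/v6.png",cv2.resize(np.clip(p*1.6,0,255).astype(np.uint8),None,fx=12,fy=12,interpolation=cv2.INTER_CUBIC))
E
```

```text
(no output)
```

View pics/v6.png

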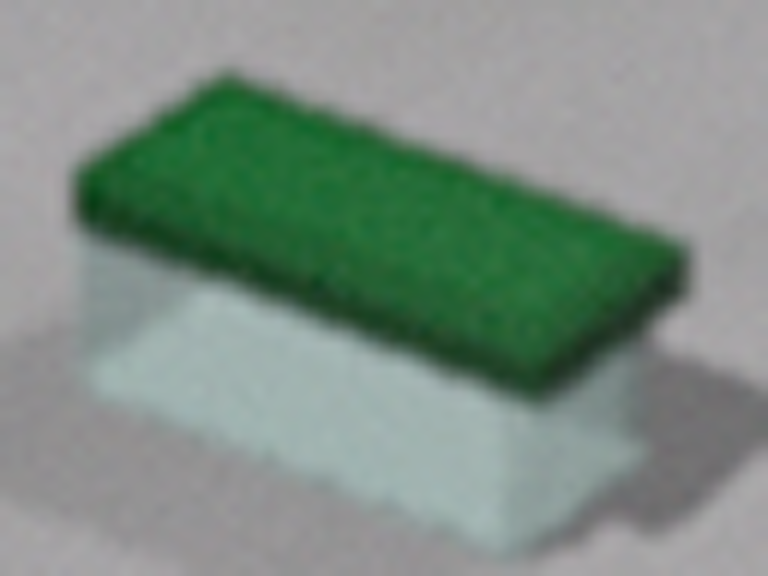

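Both views put the long lid about 5 mm toward the robot along the box's axis. That is inside tolerance but close to the limit, so I'll regrasp it and shift it 5 mm.

```bash
python3 - <<'E'
from m import *
A=att(BX+np.pi/2); n=BOX+.005*np.array([np.cos(BX),np.sin(BX)])
movep([.5,-.1,.30],A); move_l([*BOX,.25],A,feed=.3); command_gripper(.072)
move_l([*BOX,.0665],feed=.12); command_gripper(.045,45); print(sense()["finger_gap"])
move_l([*BOX,.078],feed=.06); move_l([*n,.078],feed=.03); sleep(.3)
print("hit",move_l([*n,.062],feed=.015,until_force=4),sense()["position"]); sleep(.2)
command_gripper(.075); sleep(.2); move_l([*n,.25],feed=.15)
move_l([.50,.0,.30],feed=.3); move_joints([1.253,.469,-.049,1.532,.024,1.141,-.082]); print(sense()["time_s"])
I={}
for k in("top","side"): p,d=camera(k); np.savez(f"{k}7.npz",p=p,d=d); I[k]=p
p=I["top"].astype(float);q=(p[:,:,1]-p[:,:,0])[125:190,353:366].mean(1);i=np.where(q>30)[0];print("rows",125+i[0],125+i[-1])
a=cv2.resize(np.clip(I["side"][120:168,240:304,::-1]*1.6,0,255).astype(np.uint8),(512,384),interpolation=cv2.INTER_CUBIC)
b=cv2.resize(I["side"][120:340,90:410,::-1],(280,192));c=cv2.resize(I["top"][110:290,110:430,::-1],(280,192))
cv2.imwrite("pics/v7.png",np.hstack([a,np.vstack([b,c])]))
E
```

```text
0.05686665159127494
hit True [ 0.65390334 -0.22644464  0.06756053]
63.4583
rows 133 178
```

View pics/v7.png

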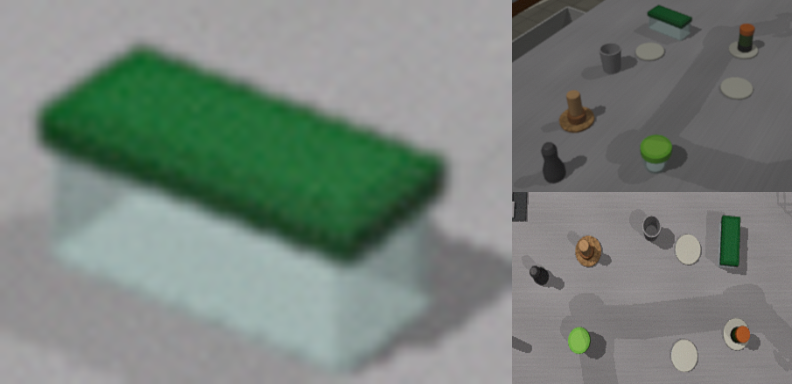

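```bash
python3 -c "
from rig import *
finish_job()"
```

```text
the job is handed in; nothing more can be done
```

The stack is taken apart and the job is handed in at about 63 s of the 99 s. `finish_job` gives no verdict, so the results below come from my own checks.

| Item | Placed on | Last check |
|---|---|---|
| Mill | rightmost white saucer | upright, about 3 mm from the middle, measured after it was set down |
| Tamper | cork mat | upright and centred by eye; its offset was not measured |
| Round lid | glass bowl | about 2 mm from the middle; it looks flat |
| Long lid | glass box | overhang looks even at both ends; it looks flat and lined up |

- **Long lid:** it first landed about 5 mm toward the robot. I picked it up again and moved it 5 mm along the box. I judged the new position by eye from the side picture and did not fully measure it again.
- **Disagreements:** the two cameras differed by about 3 mm in x, so I used averages. In the top view the long lid on the box measured about 5 mm too short. Because of that I relied on the side view to centre it.
- **Left alone:** the pestle and the cup look unmoved in the final pictures. I did not measure their shift.

The arm ended back at its start pose, touching nothing.

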